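# Unclip the louvred filter cover in the gauge lab

### The job

Take the clip-on cover with the louvre slots off the air-filter housing: squeeze its two upright snap tabs together, lift it straight off, and set it down in the shallow metal tray, lying flat the same way up as it was. Put it down rather than dropping it, and let go of it; the shorter box beside it with the plain cover is not the one to open.

Things in the scene. Friction and masses are not known exactly. Their poses are not given: they have to be found in the camera images.
- louvred_cover: loose white cover clipped on the fixed grey filter housing (140 x 100 x 70 mm): plate 136 x 96 x 5 mm, 0.14 kg, dark louvre slots at both ends, two black upright snap tabs mid-plate. Origin: midway between the tabs, half-way up, 15 mm over the plate's top; 90 mm over the table when clipped on. x along the plate, y towards the left tab, z up. Two feet under the plate reach 35 mm below the origin
- tab_left (a joint): left snap tab (cover's +y side): how far it is squeezed inward, m: 0 free, 0.013 at its stop; its spring pushes out with 2 to 6 N. An upright plate 26 mm wide along x, 5 mm thick, 30 mm tall above the cover's plate, its outer face 29 mm from the origin: 58 mm over both tabs, 32 mm fully squeezed, when the cover can be carried by them
- tab_right (a joint): right snap tab (cover's -y side), the mirror image. Barbs under both tabs hook 4 mm behind the housing's slot: the cover lifts straight off only while both are squeezed in by more than 6 mm each. The lookalike box nearby is only 100 mm long and has a plain cover without louvres, with the same tabs
- tray: shallow open aluminium tray, 208 x 178 mm outside, 16 mm high, walls and floor 4 mm thick, fixed and empty. Origin: centre of its underside, on the table; x along its long side, z up. When the cover stands in it the cover's origin is 39 mm over the table, its plate just above the tray's rim
Things that resemble listed ones, but are neither listed nor needed, are in the scene too. What is shaped like the louvred_cover but orange or yellow is not meant.

How it is judged (in metres and radians):
On the way, in this order (a step that is already met when the one before it is completed fails the run):
1. both snap tabs are squeezed in by more than 3 mm while the cover is still seated on its housing (value of joint each of tab_left, tab_right above 0.003 m and height (world z) of louvred_cover between 0.08 and 0.096 m), for 0.05 s.
2. the cover is off its housing: its origin has risen by 40 mm or more (height (world z) of louvred_cover above 0.13 m), for 0.05 s.
At the end, for the whole second after the job is handed in: The louvred cover lies flat (within 7 degrees) and the right way up on the tray's floor, its centre within 60 mm of the tray's centre along each side of the tray, its tabs sprung out again (within 3 mm), at rest and released (x of louvred_cover in the frame of tray between -0.06 and 0.06 m and y of louvred_cover in the frame of tray between -0.06 and 0.06 m and height (world z) of louvred_cover below 0.044 m and angle between louvred_cover's own z axis and vertical below 0.12 rad and value of joint each of tab_left, tab_right below 0.003 m and linear speed of louvred_cover below 0.02 m/s); the robot touches nothing.
It fails at once if the louvred cover is dropped (falls untouched faster than 0.7 m/s, a fall of about 25 mm) (linear speed of louvred_cover above 0.7 m/s and contact force between the fingers and louvred_cover below 0.05 N).
It also fails if it takes over 42 s, if anything falls off the work surface, if the arm or the gripper's body presses on something with over 40 N, if the wrist force passes 120 N, or if a joint passes its speed limit or range.

### The arm

A 7-joint arm with a two-finger parallel gripper is mounted at the origin on the work surface. World frame = base frame: x ahead of the robot, y to its left, z up, the work surface at z = 0. Lengths are in mm, angles in rad, forces in N, time in s.
With the tool pointing down it reaches from about 375 to 925 mm from the base axis. Payload 3.1 kg.
Tool frame: the origin (TCP) lies between the finger pads; the fingertips stand 11 mm ahead of it and the grasp point (between the pads) lies 8 mm behind it; x points along the fingers, z is the direction in which the jaws open and shut, and the axes are right-handed (so a half turn about x gives the same grasp; the last joint's range is limited). The gripper opens to 85 mm and grips with 20 to 120 N. Pads are 22 mm wide; open, the fingers measure 114 mm over their backs; the gripper's body (76 mm by 85 mm) begins 54 mm behind the grasp point. The pads swing forward as they close: fully open they stand 13 mm farther back than shut.
Start: joints at [-1.299, 0.383, 0.044, 1.598, -0.018, 1.161, -0.05], TCP at [234.907, 606.071, 242.269] pointing down, gripper open.
Joint ranges: [-2.61, 2.61], [-0.41, 2.15], [-1.48, 1.57], [0, 2.5], [-1.57, 4.71], [0.05, 1.97], [-2.85, 2.85]. Speed limits (rad/s): [2.79, 2.79, 3.14, 3.14, 3.14, 3.14, 3.14].

### API

Orientations are given as a unit quaternion [w, x, y, z].
In Python, from rig import monitor, snapshot, camera_model, order, spot_in, place_of gives the robot as it stands.
- The arm moves only by the tool play_rows, never from a script. Its argument "series" is a list of rows, each a list of 3 entries, a list of its own where there are three numbers: the shift along the tool's x, y, z in m, then the turn about the tool's x in rad, then the finger opening in m, from 0 to 0.0854. In form: [[[tx, ty, tz], yaw, hand], ...]. A call has 1 to 8 rows; each row shifts and turns the pose as measured when the row begins, along the tool's axes as they then stand; what a row does not reach is not made up. A row lasts 1/10 s, in which the tool goes at most 50 mm and 8.59 degrees, less where a joint would pass 70% of its speed; a pose out of reach is approached as far as the arm can. A call with a gripper value outside its range is refused whole. The fingers move at their own pace and stop on an object; "grip_force" is the grip in N (left out, the last holds). Time passes only in rows, so rows that do not move let the fingers close. It gives the time, the measured TCP pose, the force and the opening at its end, in the units of the state.
- monitor.observe(): the state, without advancing time (a new reading comes with each control period).
- snapshot(name): name is "side" or "top"; returns the picture (384x512x3 uint8, red, green, blue); there is no depth.
- camera_model(name): a dict with "fov_y" (degrees; the focal length in pixels is half the picture's height over the tangent of half this angle, whatever the lens; pixels are square), "cx", "cy" (the principal point, pixels), "k1" (the pictures are not rectified: a ray, as slopes to the right and down, at radius r is drawn at 1 + k1 r^2 times it, then the intrinsics apply), "camera_from_world" (4x4, takes a point from world to camera coordinates). Camera axes: x right, y down, z forward; pixel columns grow to the right and rows downward; lengths in mm; the calibration is good to about 2 mm. A picture is of the moment at which its call begins. camera_model takes no time and is no camera call.
- order.hand_in(): hands the job in, once; it reports no verdict.
Trained networks look in the newest picture that a camera, given by its name, has taken for a name from the list of things; names that differ only in an ending like _2 or _b are one class to them, and where a whole thing is asked for, a point or a joint stands for the part that bears it (a point fixed in the world has none). Each returns a list of dicts, best first, with "p" (0 to 1); they miss things now and then, are a little off and sometimes report something else, mostly with a low value. They report only what shows in the picture. A call takes as long as a camera call. They do not tell look-alikes from the thing itself.
- spot_in(camera, thing): "pixel" ([column, row] in pixels, amid what is visible of it).
- place_of(camera, thing): "pixel" ([column, row] in pixels: a listed point, or the origin of a listed thing).
The state is a dict: "time_s": time; "qpos": joint angles; "joint_vel": joint speeds; "joint_torque": joint torques, N m; "tool_pos": TCP position; "tool_rot": TCP orientation; "ft_force": force on the tool from outside, world axes, zero at the start; "ft_torque": the same for the moment, N m; "grip_width": finger opening in mm.
Only numpy, scipy, OpenCV 4.12 (cv2) and the standard library are available. Lean on these libraries where they do the work, as an engineer would, in place of code of your own. Each camera call takes 0.05 s, during which the arm holds its last target.

## Working session

There is one attempt and no reset: what is moved stays moved. The work goes in short steps, Python scripts to look and compute and a tool call to move; the robot and the scene stay as the last step left them, time stands still between calls to the robot, and variables do not carry over. Pictures are saved under pics/ and viewed, and the job is handed in when it is done.

Besides the shell and the picture viewer there is one more tool, called after "Request:" as name(argument=value, ...) on one line, values as JSON. play_rows: Moves the arm, as the interface text tells. Its arguments: {"type":"object","properties":{"series":{"type":"array","items":{"type":"array"}},"grip_force":{"type":"number"}},"required":["series"]}

```bash
ls; mkdir -p pics; python3 - <<'E'
from rig import monitor, snapshot, camera_model, spot_in, place_of
import cv2
print(monitor.observe())
for c in ("side","top"):
    im=snapshot(c); cv2.imwrite(f"pics/{c}0.png",im[:,:,::-1])
    print(c,camera_model(c))
    for t in ("louvred_cover","tray","tab_left","tab_right"):
        print(t,place_of(c,t), spot_in(c,t))
E
```

```text
pics
{'time_s': 0.0, 'qpos': array([-1.29879494,  0.38383895,  0.0438247 ,  1.59962653, -0.01791219,
        1.16116884, -0.0498861 ]), 'joint_vel': array([-0.00153314,  0.00241233, -0.00023163, -0.00040879,  0.00152258,
        0.00256046,  0.00039826]), 'joint_torque': array([-2.55879368e-04, -4.33469546e+01,  1.02411300e+00, -2.49507755e+01,
        1.05664908e-02,  1.14885342e-02,  1.58962592e-06]), 'tool_pos': array([234.58989099, 605.19259528, 240.86005581]), 'tool_rot': array([ 0.5826356 , -0.40014663,  0.58412824,  0.39901456]), 'ft_force': array([ 0.69401285, -0.06602427,  0.10364361]), 'ft_torque': array([0.01187837, 0.01747611, 0.01586477]), 'grip_width': 85.52993615478927}
side {'fov_y': 54.663662255431646, 'cx': 257.7148600853391, 'cy': 196.35105262200946, 'k1': 0.02709649244360827, 'camera_from_world': array([[ 8.99139517e-01, -4.37596833e-01,  7.55917927e-03,
        -3.74386640e+02],
       [-2.27649351e-01, -4.82367784e-01, -8.45870613e-01,
         2.03197263e+02],
       [ 3.73796606e-01,  7.58834852e-01, -5.33334571e-01,
         9.23309414e+02],
       [ 0.00000000e+00,  0.00000000e+00,  0.00000000e+00,
         1.00000000e+00]])}
louvred_cover [{'pixel': [201.1, 155.9], 'p': 0.73}, {'pixel': [232.5, 222.2], 'p': 0.55}] [{'pixel': [233.3, 228.6], 'p': 0.98}, {'pixel': [196.3, 161.3], 'p': 0.9}, {'pixel': [294.9, 201.6], 'p': 0.71}]
tray [{'pixel': [365.2, 280.4], 'p': 0.73}] [{'pixel': [370.5, 281.7], 'p': 0.67}]Traceback (most recent call last):
  File "<stdin>", line 8, in <module>
ValueError: it knows: louvred_cover, tray
```

```bash
cat > h.py <<'E'
import numpy as np, cv2
from rig import camera_model
def ray(c,px):
    m=camera_model(c); f=192/np.tan(np.radians(m['fov_y']/2))
    d=np.array([(px[0]-m['cx'])/f,(px[1]-m['cy'])/f]); u=d.copy()
    for _ in range(30): u=d/(1+m['k1']*(u@u))
    T=m['camera_from_world']; R=T[:3,:3]; o=-R.T@T[:3,3]
    return o,R.T@np.array([u[0],u[1],1])
def at_z(c,px,z):
    o,d=ray(c,px); return o+d*(z-o[2])/d[2]
def proj(c,p):
    m=camera_model(c); f=192/np.tan(np.radians(m['fov_y']/2)); T=m['camera_from_world']
    q=T[:3,:3]@np.array(p,float)+T[:3,3]; u=q[:2]/q[2]; u=u*(1+m['k1']*(u@u))
    return np.array([m['cx']+f*u[0],m['cy']+f*u[1]])
def tri(a,b):
    (o1,d1),(o2,d2)=a,b
    A=np.stack([d1,-d2],1); s=np.linalg.lstsq(A,o2-o1,rcond=None)[0]
    p,q=o1+d1*s[0],o2+d2*s[1]; return (p+q)/2,np.linalg.norm(p-q)
E
python3 - <<'E'
from rig import *
from h import *
c="top"
im=snapshot(c); cv2.imwrite(f"pics/{c}0.png",im[:,:,::-1])
print(camera_model(c))
for t in ("louvred_cover","tray"):
    print(t,place_of(c,t), spot_in(c,t))
E
```

```text
{'fov_y': 49.113758045094485, 'cx': 246.98977775353586, 'cy': 194.46169816485605, 'k1': -0.126451595609432, 'camera_from_world': array([[-1.34589999e-02, -9.99870038e-01,  8.87478131e-03,
         8.05949396e+01],
       [-9.99330088e-01,  1.31485839e-02, -3.41539176e-02,
         4.62933138e+02],
       [ 3.40327881e-02, -9.32851356e-03, -9.99377180e-01,
         1.13181258e+03],
       [ 0.00000000e+00,  0.00000000e+00,  0.00000000e+00,
         1.00000000e+00]])}
louvred_cover [{'pixel': [272.6, 160.4], 'p': 0.96}, {'pixel': [91.0, 215.5], 'p': 0.96}, {'pixel': [260.1, 236.9], 'p': 0.72}] [{'pixel': [258.8, 231.5], 'p': 0.95}, {'pixel': [273.7, 158.4], 'p': 0.72}, {'pixel': [91.5, 216.5], 'p': 0.58}]
tray [{'pixel': [377.0, 146.4], 'p': 0.64}] [{'pixel': [379.5, 146.5], 'p': 0.95}]
```

View pics/side0.png

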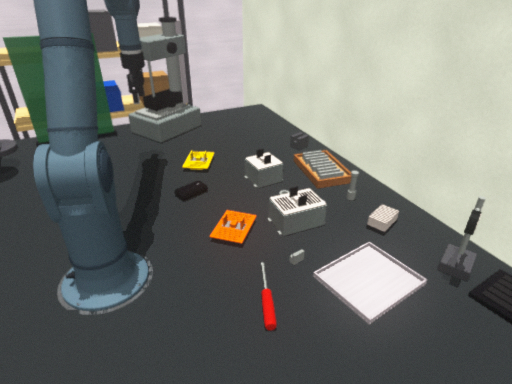

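View pics/top0.png

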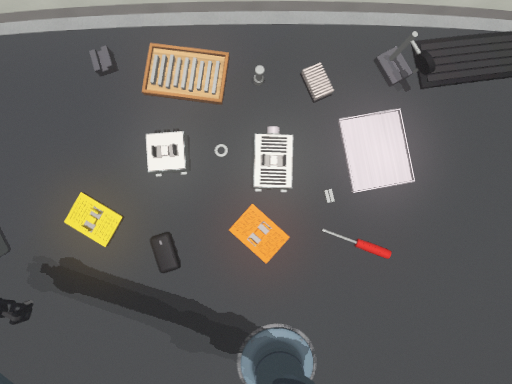

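The side view shows the white louvred cover at about (297,205) and the tray at (370,281). The top view shows them at (273,160) and (377,150). The plain box, top (166,152), and the orange and yellow covers are decoys. I'll zoom in on the target for its exact pose.

```bash
python3 - <<'E'
import cv2
im=cv2.imread("pics/top0.png")
a=cv2.resize(im[120:200,240:310],None,fx=7,fy=7,interpolation=cv2.INTER_CUBIC); cv2.imwrite("pics/tz.png",a)
a=cv2.resize(im[95:205,325:425],None,fx=5,fy=5,interpolation=cv2.INTER_CUBIC); cv2.imwrite("pics/trz.png",a)
im=cv2.imread("pics/side0.png")
a=cv2.resize(im[175:245,255:340],None,fx=7,fy=7,interpolation=cv2.INTER_CUBIC); cv2.imwrite("pics/sz.png",a)
E
```

```text
(no output)
```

View pics/tz.png

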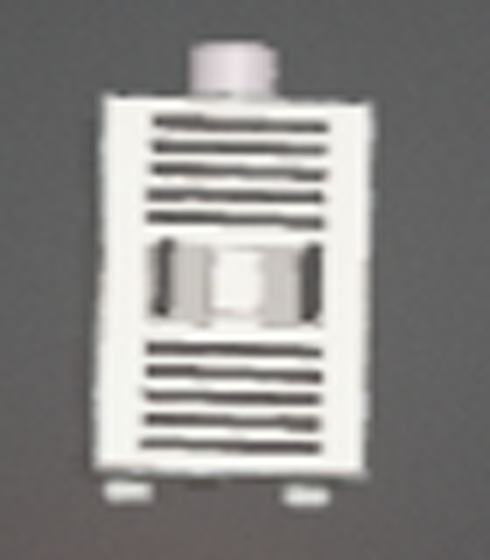

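View pics/trz.png

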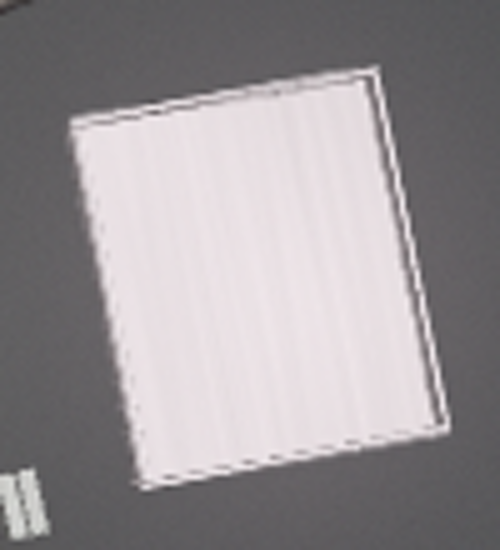

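View pics/sz.png

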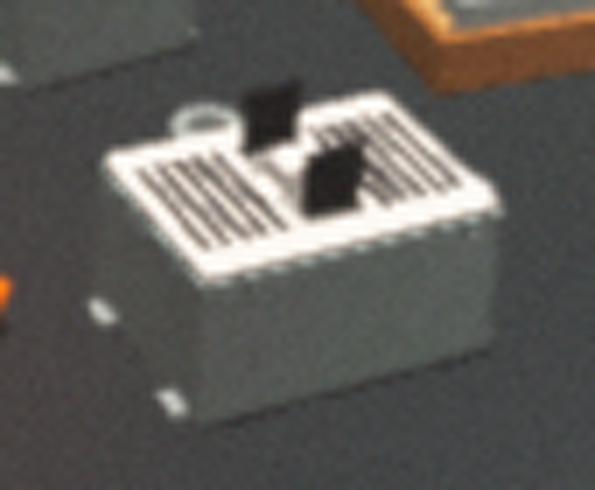

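```bash
python3 - <<'E'
from h import *
from rig import monitor
from scipy.spatial.transform import Rotation as R
def uz(p,o,s): return [o[0]+(p[0]+.5)/s-.5,o[1]+(p[1]+.5)/s-.5]
def go(c,cs,o,s,z):
    P=np.array([at_z(c,uz(p,o,s),z) for p in cs]); print(c,P.mean(0).round(1), [np.linalg.norm(P[i]-P[i-1]).round(1) for i in range(4)])
    for i in range(4):
        d=P[i]-P[i-1]; print('  ang',np.degrees(np.arctan2(d[1],d[0])).round(1))
go('top',[(104,95),(372,103),(364,475),(96,468)],(240,120),7,75)
go('side',[(107,158),(382,92),(500,210),(203,282)],(255,175),7,75)
go('top',[(70,122),(380,68),(450,432),(140,488)],(325,95),5,16)
s=monitor.observe(); q=s['tool_rot']; print(R.from_quat(np.roll(q,-1)).as_matrix().round(3))
# tab tops in top view: outer top edges
for p in [(151,278),(320,282)]: print(at_z('top',uz(p,(240,120),7),105))
E
```

```text
top [548.6   7.1  75. ] [np.float64(137.3), np.float64(98.7), np.float64(137.2), np.float64(98.0)]
  ang -2.0
  ang -92.3
  ang 177.7
  ang 87.8
side [547.6   5.1  75. ] [np.float64(98.0), np.float64(135.8), np.float64(101.7), np.float64(136.6)]
  ang 85.3
  ang -1.5
  ang -94.2
  ang 176.9
top [ 581.7 -284.4   16. ] [np.float64(204.1), np.float64(179.7), np.float64(206.2), np.float64(178.5)]
  ang 9.4
  ang -80.1
  ang -170.9
  ang 99.3
[[-0.    -0.932  0.361]
 [-0.     0.361  0.932]
 [-1.     0.    -0.   ]]
[547.80894298  38.9197157  105.        ]
[545.7096647  -21.30134709 105.        ]
```

Request:
play_rows(series=[[[0,0,0],-0.111,0.0854],[[0,0,0],-0.111,0.0854],[[0,0,0],-0.11,0.0854],[[0,-0.024,-0.0418],0,0.0854],[[0,-0.024,-0.0418],0,0.0854],[[0,-0.024,-0.0418],0,0.0854],[[0,-0.024,-0.0418],0,0.0854],[[0,-0.024,-0.0418],0,0.0854]], grip_force=40)

```text
time_s: 1.3
tool_pos: [346.5, 398.0, 241.3]
tool_rot: [0.502, -0.496, 0.5, 0.502]
ft_force: [0.9, -0.1, 0.9]
grip_width: 85.3
```

```bash
cat >> h.py <<'E'
def need(x,y,zaz):
    from rig import monitor
    from scipy.spatial.transform import Rotation as R
    s=monitor.observe(); M=R.from_quat(np.roll(s['tool_rot'],-1)).as_matrix()
    a=np.degrees(np.arctan2(M[1,2],M[0,2]))
    d=np.array([x,y,s['tool_pos'][2]])-s['tool_pos']
    print('pos',s['tool_pos'].round(1),'shift tool',(M.T@d).round(1),'turn',np.radians(-(zaz-a)).round(3),'down',M[:,0].round(3),'w',s['grip_width'].round(1),'q',s['qpos'].round(2),'F',s['ft_force'].round(1),'t',s['time_s'])
E
python3 -c "
from h import *; need(548,7.5,87.8)"
```

```text
Traceback (most recent call last):
  File "h.py", line 25, in need
    print('pos',s['tool_pos'].round(1),'shift tool',(M.T@d).round(1),'turn',np.radians(-(zaz-a)).round(3),'down',M[:,0].round(3),'w',s['grip_width'].round(1),'q',s['qpos'].round(2),'F',s['ft_force'].round(1),'t',s['time_s'])
                                                                                                                                     ^^^^^^^^^^^^^^^^^^^^^
AttributeError: 'float' object has no attribute 'round'
```

```bash
sed -i "s/s\['grip_width'\].round(1)/round(s['grip_width'],1)/" h.py
python3 -c "
from h import *; need(548,7.5,87.8)"
```

```text
pos [346.5 398.  241.3] shift tool [  -3.6 -203.  -389.7] turn 0.034 down [-0.003  0.008 -1.   ] w 85.3 q [-1.    0.15  0.08  1.9  -0.02  1.09  0.65] F [ 0.9 -0.1  0.9] t 1.3
```

Request:
play_rows(series=[[[0,-0.0225,-0.0433],0.034,0.0854],[[0,-0.0225,-0.0433],0,0.0854],[[0,-0.0225,-0.0433],0,0.0854],[[0,-0.0225,-0.0433],0,0.0854],[[0,-0.0225,-0.0433],0,0.0854],[[0,-0.0225,-0.0433],0,0.0854],[[0,-0.0225,-0.0433],0,0.0854],[[0,-0.0225,-0.0433],0,0.0854]])

```text
time_s: 2.1
tool_pos: [518.2, 36.4, 241.6]
tool_rot: [0.515, -0.488, 0.504, 0.493]
ft_force: [1.1, 0.9, -0.4]
grip_width: 85.2
```

```bash
python3 -c "
from h import *; need(548,7.5,87.8)"
```

```text
pos [518.2  36.4 241.6] shift tool [ -0.2 -30.9 -27.8] turn -0.0 down [ 0.007  0.015 -1.   ] w 85.2 q [-0.54  0.13  0.43  1.93 -0.08  1.08  1.46] F [ 1.1  0.9 -0.4] t 2.1
```

Request:
play_rows(series=[[[0.02,-0.031,-0.028],0,0.0854],[[0.035,0,0],0,0.0854],[[0.035,0,0],0,0.0854],[[0,0,0],0,0.0854],[[0,0,0],0,0.0854]])

```text
time_s: 2.6
tool_pos: [556.4, -5.4, 154.1]
tool_rot: [0.522, -0.487, 0.506, 0.484]
ft_force: [0.6, 0.1, 1.2]
grip_width: 85.6
```

```bash
python3 -c "
from h import *; need(548,7.5,87.8)
from rig import *
for c in ('top','side'):
    im=snapshot(c); cv2.imwrite('pics/%s1.png'%c,im[:,:,::-1])
a=cv2.resize(im[120:260,220:360],None,fx=4,fy=4,interpolation=cv2.INTER_CUBIC); cv2.imwrite('pics/sz1.png',a[:,:,::-1])"
```

```text
pos [556.4  -5.4 154.1] shift tool [-0.   9.2 12.4] turn -0.018 down [ 0.02   0.011 -1.   ] w 85.6 q [-0.45  0.31  0.45  1.94 -0.19  0.91  1.61] F [0.6 0.1 1.2] t 2.6
```

View pics/sz1.png

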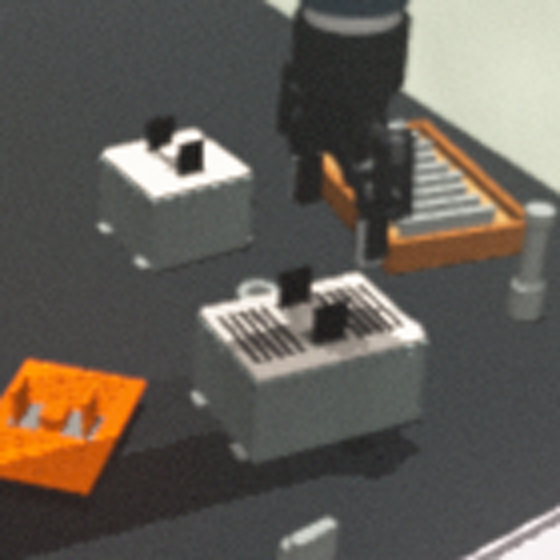

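View pics/top1.png

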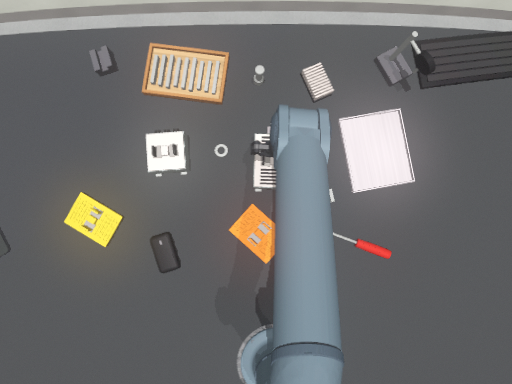

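The side view shows the open gripper above the cover, a little too far to -y, which matches the state reading. I'll correct that gently.

Request:
play_rows(series=[[[0,0.009,0.012],-0.018,0.0854],[[0,0,0],0,0.0854],[[0,0,0],0,0.0854]])

```text
time_s: 3.0
tool_pos: [549.8, 11.1, 159.1]
tool_rot: [0.519, -0.495, 0.497, 0.489]
ft_force: [0.5, -0.4, -0.3]
grip_width: 85.4
```

```bash
python3 -c "
from h import *; need(548,7.5,87.8)
from rig import *
im=snapshot('side')
for dy in (-42.5,42.5):
  print(proj('side',(548,7.5+dy,154)))
a=cv2.resize(im[120:260,220:360],None,fx=4,fy=4,interpolation=cv2.INTER_CUBIC); cv2.imwrite('pics/sz2.png',a[:,:,::-1])"
```

```text
pos [549.8  11.1 159.1] shift tool [-0.1  1.7 -3.6] turn 0.006 down [ 0.028  0.015 -1.   ] w 85.4 q [-0.47  0.29  0.44  1.95 -0.17  0.9   1.6 ] F [ 0.5 -0.4 -0.3] t 3.0
[306.86830724 183.61413682]
[291.18440173 170.31725227]
```

View pics/sz2.png

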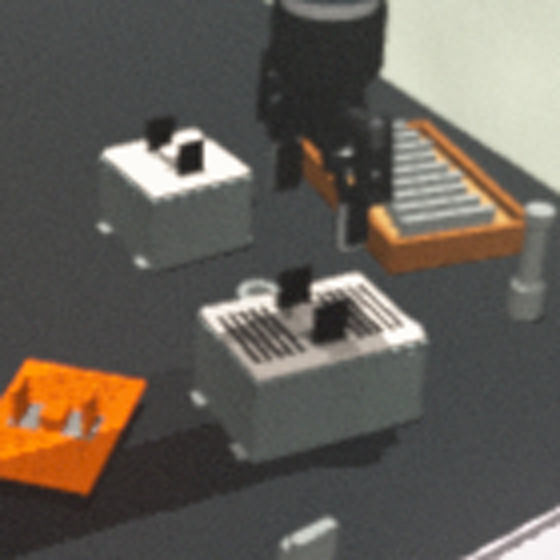

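Request:
play_rows(series=[[[0.01,0.002,-0.0025],0,0.0854],[[0.01,0.0015,-0.002],0,0.0854],[[0.01,0,0],0,0.0854],[[0.01,0,0],0,0.0854],[[0,0,0],0,0.0854],[[0,0,0],0,0.0854]])

```text
time_s: 3.65
tool_pos: [546.3, 7.0, 114.6]
tool_rot: [0.518, -0.494, 0.498, 0.489]
ft_force: [0.6, 0.2, 0.2]
grip_width: 85.5
```

```bash
python3 -c "
from h import *; need(548,7.5,87.8)
from rig import *
im=snapshot('side')
a=cv2.resize(im[140:240,240:340],None,fx=6,fy=6,interpolation=cv2.INTER_CUBIC); cv2.imwrite('pics/sz3.png',a[:,:,::-1])"
```

```text
pos [546.3   7.  114.6] shift tool [ 0.1 -1.7  0.6] turn 0.005 down [ 0.026  0.015 -1.   ] w 85.5 q [-0.45  0.35  0.43  1.99 -0.22  0.82  1.64] F [0.6 0.2 0.2] t 3.65
```

View pics/sz3.png

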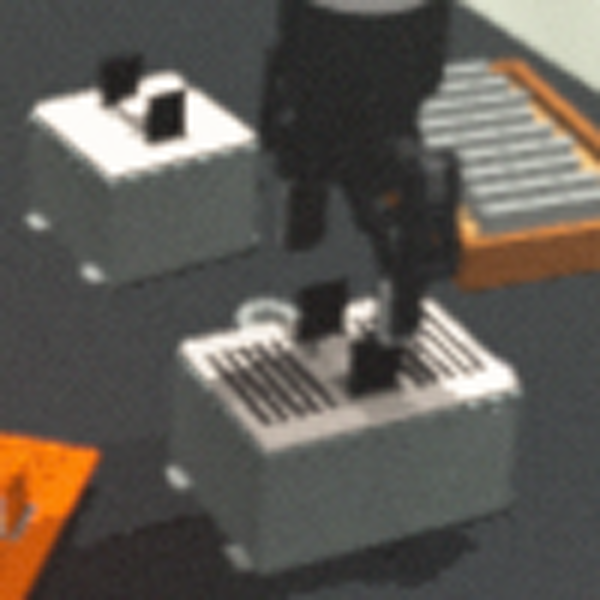

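Request:
play_rows(series=[[[0.01,0,0.0005],0,0.0854],[[0.01,0,0],0,0.0854],[[0.003,0,0],0,0.0854],[[0,0,0],0,0.0854],[[0,0,0],0,0.0854]])

```text
time_s: 4.2
tool_pos: [547.4, 8.1, 89.9]
tool_rot: [0.518, -0.494, 0.498, 0.489]
ft_force: [-0.1, -1.1, 0.6]
grip_width: 85.8
```

```bash
python3 -c "
from h import *; need(548,7.5,87.8)
from rig import *
im=snapshot('side')
a=cv2.resize(im[140:240,240:340],None,fx=6,fy=6,interpolation=cv2.INTER_CUBIC); cv2.imwrite('pics/sz4.png',a[:,:,::-1])"
```

```text
pos [547.4   8.1  89.9] shift tool [ 0.  -0.6 -0.6] turn 0.006 down [ 0.027  0.015 -1.   ] w 85.8 q [-0.44  0.39  0.41  2.   -0.24  0.77  1.66] F [-0.1 -1.1  0.6] t 4.2
```

View pics/sz4.png

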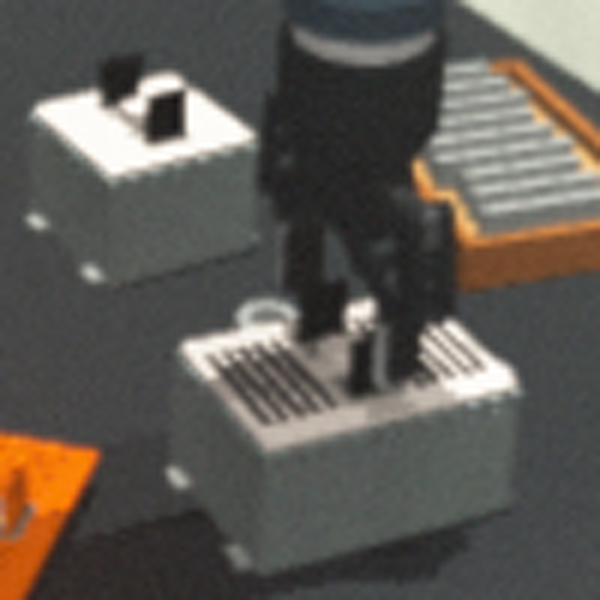

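Request:
play_rows(series=[[[0,0,0],0,0.066],[[0,0,0],0,0.066],[[0,0,0],0,0.066]])

```text
time_s: 4.55
tool_pos: [548.1, 8.2, 90.8]
tool_rot: [0.519, -0.495, 0.497, 0.489]
ft_force: [0.6, -0.7, -0.4]
grip_width: 66.3
```

```bash
python3 -c "
from h import *; need(548,7.5,87.8)
from rig import *
im=snapshot('side')
for z in (75,79,83,88): print(z,(proj('side',(548,-25.5,z))-[240,140])*6)
a=cv2.resize(im[140:240,240:340],None,fx=6,fy=6,interpolation=cv2.INTER_CUBIC); cv2.imwrite('pics/sz5.png',a[:,:,::-1])"
```

```text
pos [548.1   8.2  90.8] shift tool [-0.   0.1 -0.7] turn 0.006 down [ 0.028  0.015 -0.999] w 66.3 q [-0.44  0.39  0.41  2.   -0.24  0.77  1.66] F [ 0.6 -0.7 -0.4] t 4.55
75 [377.65103133 395.07422549]
79 [378.25635088 388.11491632]
83 [378.8642396  381.12776873]
88 [379.62773978 372.35441412]
```

View pics/sz5.png

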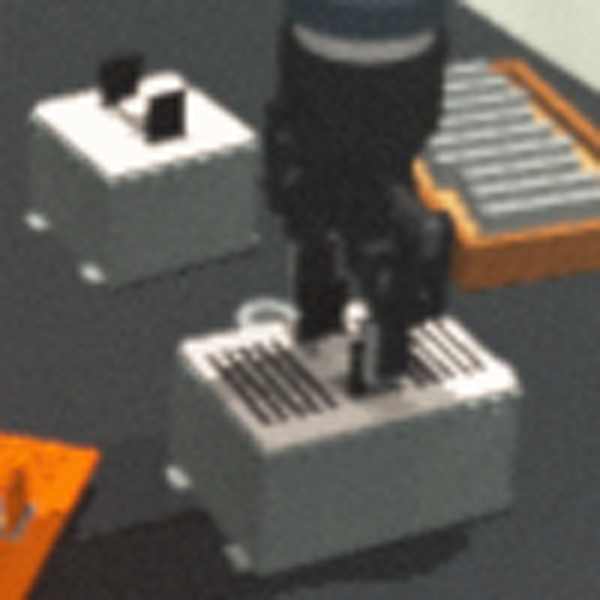

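Request:
play_rows(series=[[[-0.0035,0.003,-0.0007],0,0.066],[[0,0,0],0,0.058],[[0,0,0],0,0.05],[[0,0,0],0,0.04],[[0,0,0],0,0.03],[[0,0,0],0,0.026],[[0,0,0],0,0.026],[[0,0,0],0,0.026]])

```text
time_s: 5.4
tool_pos: [545.3, 7.4, 97.3]
tool_rot: [0.52, -0.494, 0.497, 0.489]
ft_force: [-0.7, 0.2, 1.6]
grip_width: 30.2
```

```bash
python3 -c "
from h import *; need(548,7.5,87.8)
from rig import *
im=snapshot('side')
a=cv2.resize(im[140:240,240:340],None,fx=6,fy=6,interpolation=cv2.INTER_CUBIC); cv2.imwrite('pics/sz6.png',a[:,:,::-1])"
```

```text
pos [545.3   7.4  97.3] shift tool [ 0.1 -2.7  0.2] turn 0.005 down [ 0.029  0.017 -0.999] w 30.2 q [-0.44  0.37  0.42  2.   -0.23  0.78  1.65] F [-0.7  0.2  1.6] t 5.4
```

View pics/sz6.png

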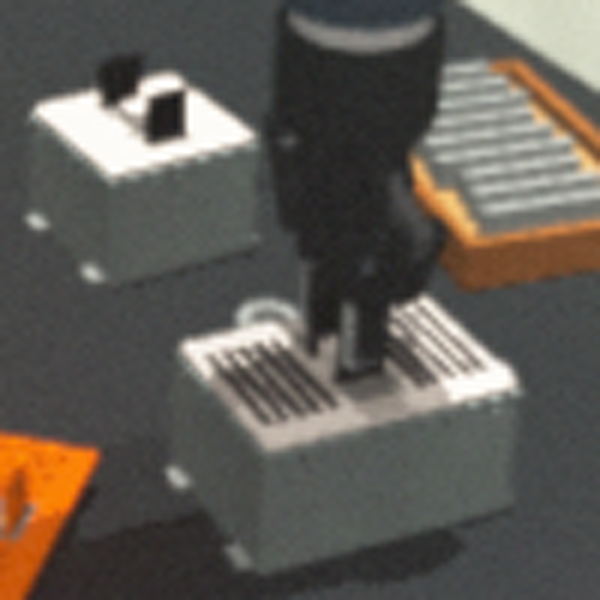

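Both tabs are squeezed: the opening is about 30 mm and the cover is still seated. Next I lift straight up.

Request:
play_rows(series=[[[-0.008,0,0],0,0.026],[[-0.012,0,0],0,0.026],[[-0.015,0,0],0,0.026],[[-0.02,0,0],0,0.026],[[-0.02,0,0],0,0.026],[[-0.015,0,0],0,0.026],[[0,0,0],0,0.026],[[0,0,0],0,0.026]], grip_force=50)

```text
time_s: 6.25
tool_pos: [541.6, 5.1, 194.6]
tool_rot: [0.52, -0.494, 0.497, 0.488]
ft_force: [-0.5, 0.3, -1.4]
grip_width: 29.5
```

```bash
python3 -c "
from h import *; need(580,-284,90)
from rig import *
im=snapshot('side'); cv2.imwrite('pics/s7.png',im[:,:,::-1])
im=snapshot('top'); cv2.imwrite('pics/t7.png',im[:,:,::-1])"
```

```text
pos [541.6   5.1 194.6] shift tool [  -3.7  -48.3 -287.6] turn -0.034 down [ 0.029  0.017 -0.999] w 29.5 q [-0.49  0.22  0.46  1.95 -0.14  0.97  1.58] F [-0.5  0.3 -1.4] t 6.25
```

View pics/s7.png

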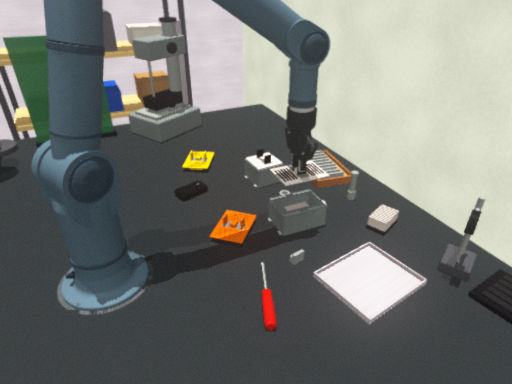

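The side view shows the cover hanging level in the gripper and the housing open. Now I turn it to match the tray and carry it over.

Request:
play_rows(series=[[[0,-0.003,-0.012],-0.05,0.026],[[0,-0.003,-0.02],-0.05,0.026],[[0,-0.002,-0.025],-0.05,0.026],[[0,0,-0.028],-0.05,0.026],[[0,0,-0.028],0,0.026],[[0,0,-0.028],0,0.026],[[0,0,-0.028],0,0.026],[[0,0,-0.02],0,0.026]])

```text
time_s: 7.15
tool_pos: [568.1, -180.5, 180.7]
tool_rot: [0.458, -0.543, 0.444, 0.546]
ft_force: [0.5, -0.5, -1.5]
grip_width: 29.7
```

```bash
python3 -c "
from h import *; need(580,-284,99.6)"
```

```text
pos [ 568.1 -180.5  180.7] shift tool [  -1.9    7.6 -103.8] turn 0.02 down [ 0.009  0.019 -1.   ] w 29.7 q [-0.16  0.37  0.5   1.81 -0.23  1.01  2.19] F [ 0.5 -0.5 -1.5] t 7.15
```

Request:
play_rows(series=[[[0,0.002,-0.025],0.01,0.026],[[0,0.002,-0.025],0.01,0.026],[[0,0.002,-0.02],0,0.026],[[0,0,-0.01],0,0.026],[[0,0,0],0,0.026],[[0,0,0],0,0.026],[[0,0,0],0,0.026]])

```text
time_s: 7.85
tool_pos: [571.5, -263.8, 170.4]
tool_rot: [0.462, -0.532, 0.453, 0.546]
ft_force: [0.1, 0.6, -0.9]
grip_width: 30.0
```

```bash
python3 -c "
from h import *; need(580,-284,99.6)
from rig import *
im=snapshot('side'); cv2.imwrite('pics/s8.png',im[:,:,::-1])
im=snapshot('top'); cv2.imwrite('pics/t8.png',im[:,:,::-1])"
```

```text
pos [ 571.5 -263.8  170.4] shift tool [ -0.5  -5.1 -21.3] turn -0.005 down [-0.007  0.022 -1.   ] w 30.0 q [-0.03  0.46  0.52  1.72 -0.28  1.05  2.32] F [ 0.1  0.6 -0.9] t 7.85
```

View pics/s8.png

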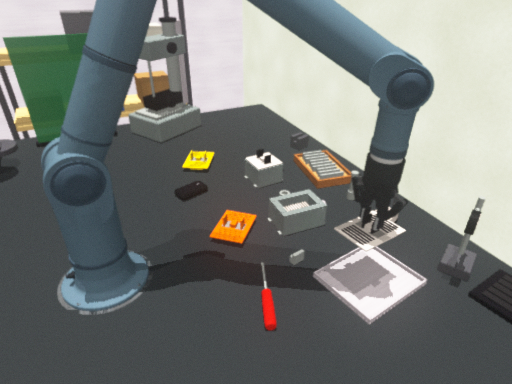

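View pics/t8.png

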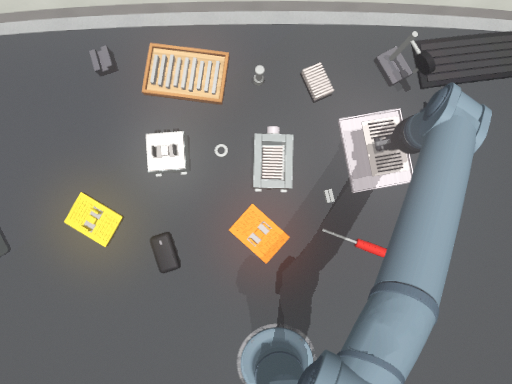

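Top and side views show the cover held over the tray and roughly parallel to it. I'll cross-check the tray centre from the side view, then descend.

```bash
python3 -c "
from h import *
print(np.mean([at_z('side',p,16) for p in [(371,244),(425,279),(370,317),(316,278)]],0))"
```

```text
[ 580.80612618 -291.15699481   16.        ]
```

Request:
play_rows(series=[[[0.01,-0.003,-0.01],-0.005,0.026],[[0.015,-0.002,-0.008],0,0.026],[[0.02,0,-0.004],0,0.026],[[0.02,0,0],0,0.026],[[0.015,0,0],0,0.026],[[0,0,0],0,0.026],[[0,0,0],0,0.026]])

```text
time_s: 8.65
tool_pos: [582.2, -282.5, 82.5]
tool_rot: [0.459, -0.534, 0.45, 0.548]
ft_force: [-0.0, -1.1, -0.8]
grip_width: 29.6
```

```bash
python3 -c "
from h import *; need(580,-284,99.6)"
```

```text
pos [ 582.2 -282.5   82.5] shift tool [-0.   2.4 -1.1] turn 0.005 down [-0.006  0.022 -1.   ] w 29.6 q [ 0.04  0.6   0.47  1.72 -0.35  0.92  2.41] F [-0.  -1.1 -0.8] t 8.65
```

Request:
play_rows(series=[[[0.008,0,0],0,0.026],[[0.01,0,0],0,0.026],[[0.006,0,0],0,0.026],[[0.002,0,0],0,0.026],[[0,0,0],0,0.026],[[0,0,0],0,0.026]])

```text
time_s: 9.25
tool_pos: [584.0, -282.6, 56.7]
tool_rot: [0.46, -0.536, 0.45, 0.547]
ft_force: [-0.0, -0.3, -1.6]
grip_width: 29.7
```

```bash
python3 -c "
from h import *; need(580,-284,99.6)
from rig import *
im=snapshot('side')
a=cv2.resize(im[190:330,300:440],None,fx=4,fy=4,interpolation=cv2.INTER_CUBIC); cv2.imwrite('pics/s9.png',a[:,:,::-1])"
```

```text
pos [ 584.  -282.6   56.7] shift tool [-0.   4.2 -0.7] turn 0.006 down [-0.002  0.021 -1.   ] w 29.7 q [ 0.05  0.64  0.46  1.73 -0.37  0.87  2.42] F [-0.  -0.3 -1.6] t 9.25
```

View pics/s9.png

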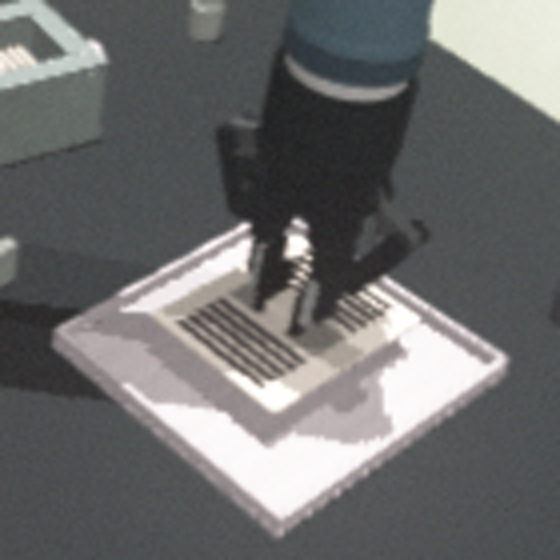

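The cover is inside the tray's outline, about 10 mm above the floor. I'll lower it in small steps and watch the force.

Request:
play_rows(series=[[[0.004,0,0],0,0.026],[[0.003,0,0],0,0.026],[[0.001,0,0],0,0.026],[[0,0,0],0,0.026]])

```text
time_s: 9.7
tool_pos: [584.7, -282.7, 49.1]
tool_rot: [0.46, -0.537, 0.449, 0.546]
ft_force: [0.1, -0.5, -2.2]
grip_width: 29.7
```

Request:
play_rows(series=[[[0.002,0,0],0,0.026],[[0,0,0],0,0.026]])

```text
time_s: 9.9
tool_pos: [585.0, -282.9, 47.7]
tool_rot: [0.46, -0.537, 0.449, 0.546]
ft_force: [-0.1, 0.3, 0.1]
grip_width: 30.0
```

Request:
play_rows(series=[[[0.0015,0,0],0,0.026],[[0,0,0],0,0.026]])

```text
time_s: 10.1
tool_pos: [585.2, -283.1, 47.7]
tool_rot: [0.461, -0.537, 0.449, 0.546]
ft_force: [-0.2, 0.6, 0.7]
grip_width: 29.8
```

Contact: z has stopped and the force has gone from -2.2 to +0.7 N. I'll press slightly, then open slowly.

Request:
play_rows(series=[[[0.001,0,0],0,0.026],[[0,0,0],0,0.035],[[0,0,0],0,0.045],[[0,0,0],0,0.055],[[0,0,0],0,0.065],[[0,0,0],0,0.075],[[0,0,0],0,0.0854],[[0,0,0],0,0.0854]])

```text
time_s: 10.9
tool_pos: [585.6, -283.3, 45.8]
tool_rot: [0.46, -0.537, 0.449, 0.546]
ft_force: [-0.1, -0.3, -0.5]
grip_width: 85.4
```

```bash
python3 -c "
from h import *; need(580,-284,99.6)
from rig import *
im=snapshot('side')
a=cv2.resize(im[190:330,300:440],None,fx=4,fy=4,interpolation=cv2.INTER_CUBIC); cv2.imwrite('pics/s10.png',a[:,:,::-1])"
```

```text
pos [ 585.6 -283.3   45.8] shift tool [-0.   5.7  0.3] turn 0.006 down [ 0.002  0.02  -1.   ] w 85.4 q [ 0.06  0.65  0.45  1.73 -0.38  0.85  2.43] F [-0.1 -0.3 -0.5] t 10.9
```

View pics/s10.png

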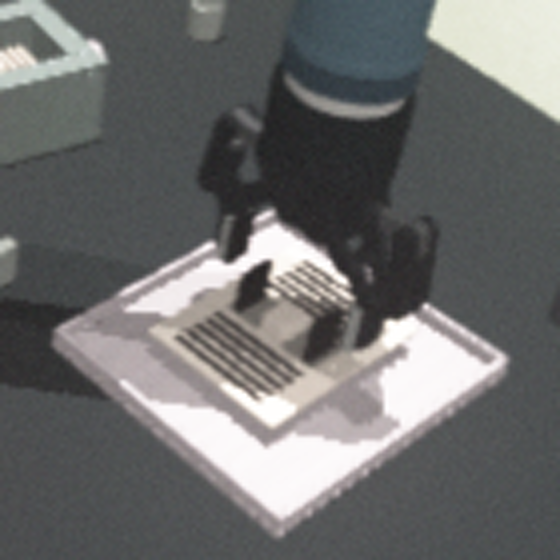

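The cover is released with its tabs sprung out. I'll retract straight up.

Request:
play_rows(series=[[[-0.01,0,0],0,0.0854],[[-0.015,0,0],0,0.0854],[[-0.025,0,0],0,0.0854],[[-0.03,0,0],0,0.0854],[[-0.03,0,0],0,0.0854],[[-0.03,0.02,0],0,0.0854],[[0,0.03,0.03],0,0.0854],[[0,0,0],0,0.0854]])

```text
time_s: 11.75
tool_pos: [527.9, -265.8, 198.1]
tool_rot: [0.462, -0.537, 0.449, 0.545]
ft_force: [-0.5, 0.3, -0.9]
grip_width: 85.9
```

Request:
play_rows(series=[[[0,0.01,0.04],0,0.0854],[[0,0.01,0.04],0,0.0854],[[0,0.01,0.04],0,0.0854],[[0,0,0.02],0,0.0854],[[0,0,0],0,0.0854],[[0,0,0],0,0.0854],[[0,0,0],0,0.0854]])

```text
time_s: 12.45
tool_pos: [473.9, -133.7, 208.4]
tool_rot: [-0.466, 0.539, -0.449, -0.539]
ft_force: [-0.8, -1.1, -0.5]
grip_width: 85.6
```

```bash
python3 -c "
from h import *; need(580,-284,99.6)
from rig import *
for c in ('side','top'):
  im=snapshot(c); print(c,place_of(c,'louvred_cover'),[ (at_z(c,d['pixel'],39)).round(0) for d in place_of(c,'louvred_cover')])
  cv2.imwrite('pics/%s11.png'%c,im[:,:,::-1])
  s=(slice(190,330),slice(300,440)) if c=='side' else (slice(90,210),slice(320,440))
  a=cv2.resize(im[s],None,fx=4,fy=4,interpolation=cv2.INTER_CUBIC); cv2.imwrite('pics/%sz11.png'%c,a[:,:,::-1])"
```

```text
pos [ 473.9 -133.7  208.4] shift tool [  -1.   -80.2 -165.6] turn -0.004 down [ 0.017  0.019 -1.   ] w 85.6 q [-0.27  0.11  0.51  2.03 -0.09  1.    2.02] F [-0.8 -1.1 -0.5] t 12.45
side [{'pixel': [230.0, 220.4], 'p': 0.84}, {'pixel': [195.5, 156.5], 'p': 0.83}, {'pixel': [370.0, 267.6], 'p': 0.58}] [array([349.,  45.,  39.]), array([388., 484.,  39.]), array([ 583., -281.,   39.])]
top [{'pixel': [380.3, 146.9], 'p': 0.81}, {'pixel': [90.8, 216.3], 'p': 0.67}, {'pixel': [262.3, 232.3], 'p': 0.61}] [array([ 586., -286.,   39.]), array([410., 493.,  39.]), array([363.,  36.,  39.])]
```

View pics/sidez11.png

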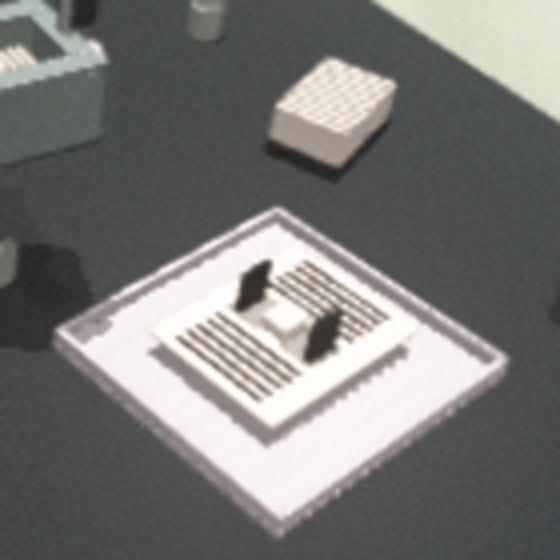

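View pics/topz11.png

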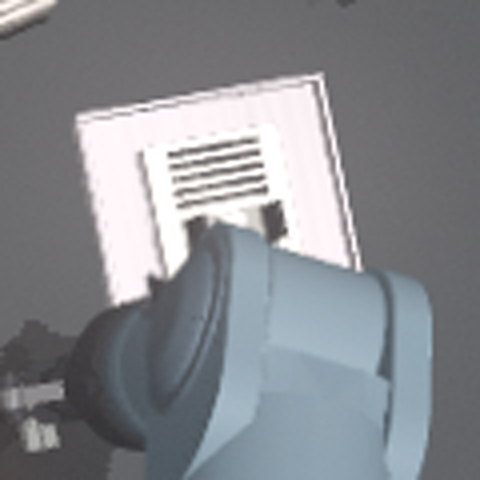

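The side view shows the cover flat and upright in the tray with its tabs out. Both cameras put it within about 10 mm of the tray's centre. The arm is clear.

```bash
python3 -c "
from rig import *
print(order.hand_in())"
```

```text
the job is handed in; nothing more can be done
None
```

The louvred cover is off its housing and lying flat, right way up, in the metal tray. I handed the job in at about 12.7 s of the 42 s allowed; hand-in reports no verdict.

- **What I did:** I squeezed both tabs until the gripper read about 30 mm, with the cover still seated. Then I lifted it straight up about 97 mm and carried it to the tray. I lowered it until the force reading showed it touching the tray floor, then opened the gripper slowly and backed away.
- **Final position:** The two cameras put the cover at about (583, -281) and (586, -286) mm. They put the tray's centre at (581, -291) and (582, -284) mm, so the cover is within about 10 mm, against the 60 mm allowed.
- **Final state:** The side view shows the tabs sprung out and nothing touching the cover. In the last top view the arm hid part of it.
- **What disagreed:** The cameras differed by about 7 mm on the tray's centre and 2 mm on the cover. The tool also drifted up to about 2° off vertical while moving, which I couldn't correct with these moves. The gripper read about 30 mm where 32 mm was expected for fully squeezed tabs.

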